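# Slide the slate board out past the riser's end

## Robot

A 7-joint arm with a two-finger parallel gripper is mounted at the origin on a cart in front of the work surface, level with it; the furniture and walls round the work are solid. World frame = base frame: x ahead of the robot, y to its left, z up, the work surface at z = 0. Lengths are in m, angles in rad, forces in N, time in s.
With the tool pointing down it reaches from about 0.4 to 0.875 m from the base axis. Payload 6.5 kg.
Tool frame: the origin (TCP) lies midway between the tips of the shut fingers; the grasp point (between the pads) lies behind it (manip.tcp_to_grasp is the z of the grasp point in the tool frame, in m); z points along the fingers, y is the line along which they close (so a half turn about z gives the same grasp; the last joint's range is limited). The gripper opens to 88 mm and grips with 3 to 60 N. Pads are 18 mm wide; open, the fingers measure 123 mm over their backs; the gripper's body (75 mm by 187 mm) begins 45 mm behind the grasp point.
Start: joints at [1.083, 0.536, -0.004, 1.538, 0.003, 1.067, -0.071], TCP at [0.266, -0.593, 0.239] pointing down, gripper open.
Joint ranges: [-2.7, 2.7], [-0.37, 2.16], [-1.27, 1.26], [0.24, 2.4], [-1.31, 4.45], [0.19, 1.91], [-2.76, 2.76]. Speed limits (rad/s): [2.39, 2.39, 3.14, 3.14, 3.14, 3.14, 3.14].

## Interface

Orientations are given as a unit quaternion [w, x, y, z].
In Python, from plant import manip gives the robot as it stands.
- The arm moves only by the shell command python3 -m pendant 'ROWS' [OPENING]. ROWS is a JSON object of lists of equal length, an entry for each row: "offset": the shift along the tool's x, y, z in m, a list of three; "yaw": the turn about the tool's z in rad. A call has 1 to 20 rows; each row shifts and turns the commanded pose from where the row before left it, along the tool's axes as they then stand; what a row does not reach is not made up. A row lasts 1/12 s, in which the tool goes at most 41.7 mm and 7.16 degrees, less where a joint would pass 70% of its speed; a pose out of reach is approached as far as the arm can. A call with a gripper value outside its range is refused whole. OPENING is the finger opening in m, from 0 to 0.0881, set as the call begins (- or left out, the last holds). The fingers move at their own pace and stop on an object; the grip force is fixed at half the most. Time passes only in rows, so rows that do not move let the fingers close. It gives the time, the measured TCP pose, the force, the opening and the grip force at its end, in the units of the state.
- manip.read_state(): the state, without advancing time (a new reading comes with each control period).
- manip.snapshot(name): name is "side" or "top" or "wrist"; returns a dict with "color" (384x512x3 uint8, red, green, blue), "range_z" (384x512 float32, m along the optical axis (not along the pixel's ray), 0 where there is no reading), "vfov" (degrees; the focal length in pixels is half the picture's height over the tangent of half this angle, whatever the lens; pixels are square), "cx", "cy" (the principal point, pixels), "origin" and "orientation" of the camera in the world. Camera axes: x right, y down, z forward; pixel columns grow to the right and rows downward; lengths in m; the calibration is good to about 2 mm. A picture is of the moment at which its call begins.
- manip.sign_off(): hands the job in; it is judged then, once.
The state is a dict: "clock": time; "q": joint angles; "qvel": joint speeds; "effort": joint torques, N m; "position": TCP position; "orientation": TCP orientation; "wrist_force": force on the tool from outside, world axes, zero at the start; "moment": the same for the moment, N m; "gripper_width": opening from 0.0 (shut) to 1.0 (fully open); "grip_force": force on a finger pad.
Only numpy, scipy, OpenCV 4.12 (cv2) and the standard library are available. Lean on these libraries where they do the work, as an engineer would, in place of code of your own. Each camera call takes 0.05 s, during which the arm holds its last target. There are 200 camera calls.

## Task

Push the thin dark slate board along the riser to the right, without picking it up, until it sticks out past the riser's right-hand end just as far as the brass line: the line lies right over the edge of that end and parallel to it, so that someone can get their fingers under the board. Leave the board lying flat there, and leave the coffee pods and everything else where they stand.

Things in the scene. Friction and masses are not known exactly. Their poses are not given: they have to be found in the camera images.
- riser: low riser of pale wood, fixed on the worktop: a flat plank 340 mm long (x, which runs from right to left as the robot sees it) by 180 mm deep (y) on two legs, its top 60 mm above the worktop. Origin: on the worktop under its centre. Its x axis points from its right-hand end to its left-hand end as the robot sees them, y toward the robot, z up
- riser_edge (a point): middle of the top edge of the riser's right-hand end (a straight edge 180 mm long), at the height of its top; axes as the riser's
- board: thin flat serving board of dark grey slate lying loose on the riser, 140 mm long (x) by 110 mm wide (y) by 10 mm thick, rounded corners of 12 mm radius, about 0.2 kg, slides with ordinary friction. Origin: centre of its underside; x points from its right-hand end (the end nearer the brass line) to its left-hand end, z up
- board_line (a point): middle of the brass line, on the board's top: a straight line 5 mm wide inlaid across the whole width of the board, parallel to its right-hand end and 40 mm from it; axes as the board's
- pod_red: dark red coffee pod, 37 mm wide, 28 mm high, standing near the riser's left-hand end. Origin: centre of its underside. Not part of the job
- pod_blue: dark blue coffee pod, 37 mm wide, 28 mm high, standing near the riser's left-hand end. Origin: centre of its underside. Not part of the job
- honey_jar: honey jar with a yellow lid, 62 mm wide, 90 mm high, on the worktop behind the riser. Origin: centre of its underside. Not part of the job
- tomato_tin: green food tin, 57 mm wide, 72 mm high, on the worktop behind the riser. Origin: centre of its underside. Not part of the job
- salt_shaker: salt shaker, glass with a grey cap, 44 mm wide, 90 mm high, on the worktop behind the riser. Origin: centre of its underside. Not part of the job
- spice_jar: spice jar with a red cap, 45 mm wide, 106 mm high, on the worktop to the right of the riser. Origin: centre of its underside. Not part of the job

How it is judged:
By the outcome, as a careful person would: the job done as asked, in the order asked, and still so for the second after the job is handed in, with the robot touching nothing.
It also fails if it takes over 42 s, if anything falls off the work surface, if the arm or the gripper's body presses on something with over 40 N, if the wrist force passes 120 N, or if a joint passes its speed limit or range.

## Working session

There is one attempt and no reset: what is moved stays moved. The work goes in short steps, Python scripts to look and compute and a shell command to move; the robot and the scene stay as the last step left them, time stands still between calls to the robot, and variables do not carry over. Pictures are saved under pics/ and viewed, at most 10 in all, crops included, and the job is handed in when it is done.

```bash
mkdir -p pics; cat > h.py <<'E'
import numpy as np,cv2
from scipy.spatial.transform import Rotation as R
from plant import manip
def snap(n):
    s=manip.snapshot(n); s['f']=s['color'].shape[0]/2/np.tan(np.radians(s['vfov'])/2)
    w=s['orientation']; w=np.array(w); s['R']=w if w.shape==(3,3) else R.from_quat(w,scalar_first=True).as_matrix()
    return s
def save(s,f,crop=None,k=1):
    im=s['color'][...,::-1]
    if crop: im=im[crop[1]:crop[3],crop[0]:crop[2]]
    cv2.imwrite(f,cv2.resize(im,None,fx=k,fy=k,interpolation=cv2.INTER_CUBIC))
def plane(s,uv,z):
    uv=np.atleast_2d(uv).astype(float)
    d=np.c_[(uv[:,0]-s['cx'])/s['f'],(uv[:,1]-s['cy'])/s['f'],np.ones(len(uv))]@s['R'].T
    o=np.array(s['origin']); return o+d*((z-o[2])/d[:,2])[:,None]
def proj(s,P):
    p=(np.atleast_2d(P)-s['origin'])@s['R']; return p[:,:2]/p[:,2:]*s['f']+[s['cx'],s['cy']]
E
python3 - <<'E'
from h import *
a=[snap(n) for n in('top','side')]
for s in a: print(s['origin'],s['orientation'],s['vfov'],s['cx'],s['cy'])
cv2.imwrite('pics/a.png',cv2.resize(np.vstack([s['color'][...,::-1] for s in a]),(400,600)) if 0 else a[0]['color'][...,::-1])
save(a[1],'pics/b.png')
print(manip.read_state(),manip.tcp_to_grasp)
E
```

```text
[ 0.50319103 -0.00115872  0.91477021] [-0.02142071  0.71136999 -0.70203542  0.02530136] 51.790081364055375 257.39973597612754 188.76327425138373
[-0.02199971  0.31503969  0.67193173] [ 0.21719185 -0.45839958  0.78517028 -0.35525366] 57.10734155177532 258.07953764548944 193.92083980742
{'clock': 0.1, 'q': array([ 1.08282084,  0.53709648, -0.00447443,  1.53872023,  0.00263334,
        1.06731195, -0.07118388]), 'qvel': array([ 0.00051308, -0.00020503, -0.00022037, -0.00273621, -0.00141406,
       -0.00033355,  0.00096355]), 'effort': array([ 1.98553338e-03, -5.72081244e+01,  9.93594043e-01, -2.52230930e+01,
       -5.61723544e-02,  1.35137732e-02,  5.32896377e-05]), 'position': array([ 0.26587967, -0.59254877,  0.23794352]), 'orientation': array([-7.32702856e-04,  9.77831094e-01,  2.09393806e-01, -2.20356550e-04]), 'wrist_force': array([-0.89082921, -0.16488873, -0.41787344]), 'moment': array([ 0.01166047,  0.0323121 , -0.02225813]), 'grip_force': 0.0, 'gripper_width': 1.0013502987814664} -0.0187
```

View pics/a.png

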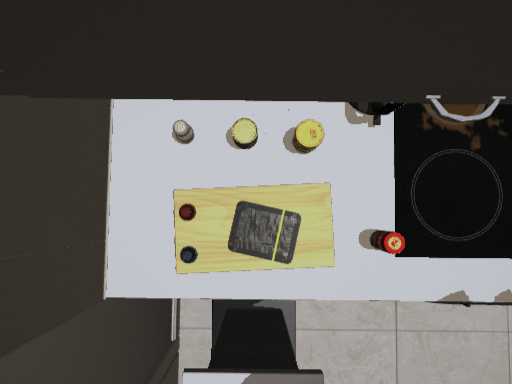

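View pics/b.png

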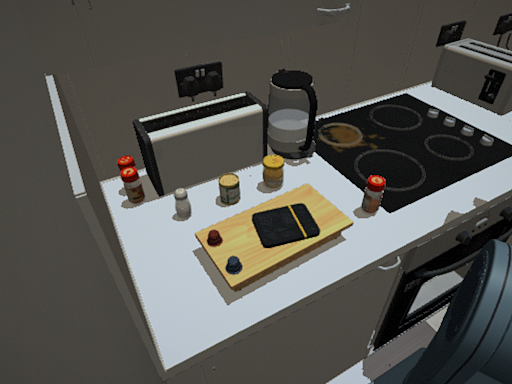

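The top view shows the riser (u 174–334, v 183–273), with the board turned about 10° on it and its brass line near u 280. The pods are at (187,212) and (189,255), and the spice jar is at (393,243). Next I'll measure these.

```bash
cat >> h.py <<'E'
def top_measure(prt=True):
    s=snap('top'); c=s['color']; hsv=cv2.cvtColor(c,cv2.COLOR_RGB2HSV)
    H,S,V=[hsv[...,i].astype(int) for i in range(3)]
    roi=np.zeros(H.shape,bool); roi[175:285,165:385]=1
    wood=((H>8)&(H<35)&(S>70)&(V>110)&roi)
    dark=((V<95)&roi).astype(np.uint8)
    dark=cv2.morphologyEx(dark,cv2.MORPH_OPEN,np.ones((3,3)))
    return s,hsv,wood,dark
def big(m):
    cs,_=cv2.findContours(m.astype(np.uint8),cv2.RETR_EXTERNAL,cv2.CHAIN_APPROX_NONE)
    return max(cs,key=cv2.contourArea)[:,0,:].astype(float)
E
python3 - <<'E'
from h import *
s,hsv,wood,dark=top_measure()
m=wood|(dark>0)
c=big(wood); r=plane(s,c,0.06)[:,:2]
b=cv2.minAreaRect(r.astype(np.float32)); print('riser',b,cv2.boxPoints(b))
# board: dark blobs closed across the line
d=dark.copy(); d=cv2.morphologyEx(d,cv2.MORPH_CLOSE,np.ones((9,9)))
n,l,st,ce=cv2.connectedComponentsWithStats(d)
for i in range(1,n):
    if st[i,4]>40: print(st[i],ce[i],plane(s,ce[i],.07)[0])
i=1+np.argmax(st[1:,4]); p=plane(s,big(l==i),.07)[:,:2]
b=cv2.minAreaRect(p.astype(np.float32)); print('board',b,cv2.boxPoints(b))
H=cv2.erode((l==i).astype(np.uint8),np.ones((5,5)))
ln=(H>0)&(hsv[...,1]>90)&(hsv[...,2]>100); v,u=np.nonzero(ln); q=plane(s,np.c_[u,v],.07)[:,:2]
print('line',len(u),q.mean(0),cv2.fitLine(q.astype(np.float32),cv2.DIST_HUBER,0,.01,.01).ravel())
k=s['color'].copy(); k[ln]=[255,0,0]; cv2.drawContours(k,[big(l==i).astype(int),c.astype(int)],-1,(0,255,0),1)
s['color']=k; save(s,'pics/c.png',(165,170,415,285),3)
E
```

```text
riser ((0.47636038064956665, 0.0021810829639434814), (0.17849689722061157, 0.3395567834377289), 3.33370304107666) [[ 0.37739015  0.16648225]
 [ 0.3971358  -0.17249991]
 [ 0.5753306  -0.16212009]
 [ 0.55558497  0.17686208]]
[ 228  201   72   62 2885] [261.47140381 232.65441941] [ 0.46577289 -0.01530216  0.07      ]
[179 205  16  15 194] [186.50515464 211.92783505] [0.5076586  0.14492962 0.07      ]
[370 230  15  21 253] [377.77865613 239.64031621] [ 0.45414832 -0.26280303  0.07      ]
[180 247  17  16 223] [188.14798206 254.37219731] [0.41809488 0.13923294 0.07      ]
board ((0.4675480127334595, -0.02056242525577545), (0.13931602239608765, 0.108091801404953), 77.9552230834961) [[ 0.40015596 -0.07740882]
 [ 0.50586814 -0.09996499]
 [ 0.53494006  0.03628397]
 [ 0.4292279   0.05884014]]
line 37 [ 0.42830799 -0.0434103 ] [ 0.9720895  -0.23461013  0.42787284 -0.04338533]
```

View pics/c.png

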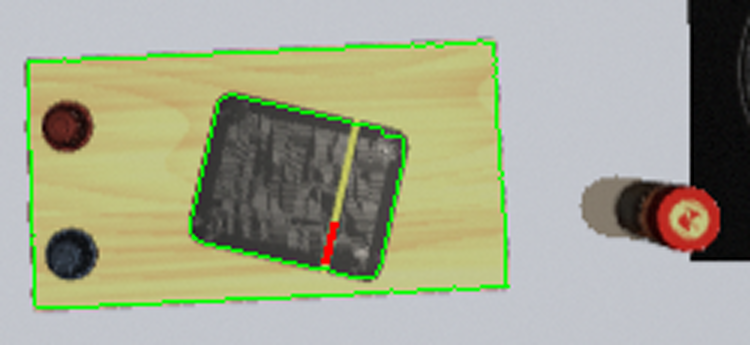

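```bash
python3 -m pendant '{"offset":[[0,0,0],[0,0,0],[0,0,0],[0,0,0],[0,0,0],[0,0,0],[0,0,0],[0,0,0],[0,0,0],[0,0,0],[0,0,0],[0,0,0]],"yaw":[-0.1005,-0.1005,-0.1005,-0.1005,-0.1005,-0.1005,-0.1005,-0.1005,-0.1005,-0.1005,-0.1005,-0.1005]}' 0.05
cat >> h.py <<'E'
def go(t):
    st=manip.read_state(); M=R.from_quat(st['orientation'],scalar_first=True).as_matrix()
    print('toolx deg',np.degrees(np.arctan2(M[1,0],M[0,0])),'pos',st['position'],'need',M.T@(np.array(t)-st['position']),'q',st['q'].round(2),'F',st['wrist_force'].round(1),'t',st['clock'])
E
python3 -c "
from h import *
go([.4633,.0895,.237])"
```

```text
clock: 1.15
position: [0.2659, -0.5928, 0.2384]
orientation: [-0.0, 0.685, 0.729, 0.0]
wrist_force: [1.1, 0.6, 0.2]
gripper_width: 0.568
grip_force: 0.0
toolx deg 93.5456925427604 pos [ 0.26590498 -0.59284464  0.23835044] need [0.66882975 0.23921703 0.00167344] q [ 1.27  0.55 -0.27  1.53  0.16  1.09  1.02] F [1.1 0.6 0.2] t 1.15
```

```bash
python3 -m pendant '{"offset":[[0.0352,0.0126,0],[0.0352,0.0126,0],[0.0352,0.0126,0],[0.0352,0.0126,0],[0.0352,0.0126,0],[0.0352,0.0126,0],[0.0352,0.0126,0],[0.0352,0.0126,0],[0.0352,0.0126,0],[0.0352,0.0126,0],[0.0352,0.0126,0],[0.0352,0.0126,0],[0.0352,0.0126,0],[0.0352,0.0126,0],[0.0352,0.0126,0],[0.0352,0.0126,0],[0.0352,0.0126,0],[0.0352,0.0126,0],[0.0352,0.0126,0],[0,0,0]],"yaw":[0,0,0,0,0,0,0,0,0,0,0,0,0,0,0,0,0,0,0,0]}'
python3 -c "
from h import *
go([.4633,.0895,.064])
save(snap('wrist'),'pics/d.png')"
```

```text
clock: 2.82
position: [0.468, 0.0964, 0.2394]
orientation: [-0.001, 0.683, 0.73, 0.003]
wrist_force: [-1.0, 0.3, -0.5]
gripper_width: 0.563
grip_force: 0.0
toolx deg 93.79180176301725 pos [0.46800792 0.0964352  0.23939784] need [-0.00748898 -0.00562383  0.17534809] q [ 0.27  0.31 -0.67  1.95  0.23  0.95 -0.44] F [-1.   0.3 -0.5] t 2.8167
```

View pics/d.png

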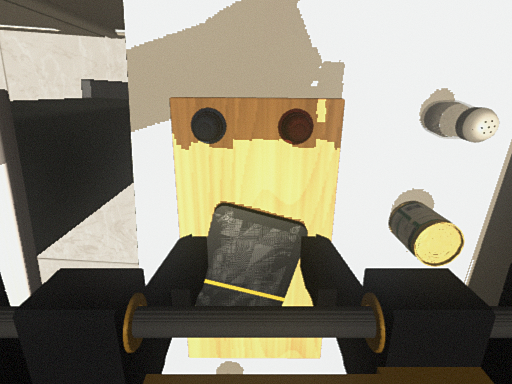

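The wrist view shows clear wood between the board's left end (v≈205) and the pods (v≈125), and the fingers will come down into that gap. I'll shift a little and start down.

```bash
python3 -m pendant '{"offset":[[-0.004,-0.003,0],[-0.0035,-0.0026,0.02],[0,0,0.025],[0,0,0.025],[0,0,0.025],[0,0,0.02],[0,0,0.015],[0,0,0],[0,0,0]],"yaw":[0.008,0,0,0,0,0,0,0,0]}'
python3 -c "
from h import *
go([.4633,.0895,.064])"
```

```text
clock: 3.62
position: [0.461, 0.0786, 0.1085]
orientation: [-0.0, 0.69, 0.723, -0.001]
wrist_force: [-0.5, 0.2, -0.2]
gripper_width: 0.568
grip_force: 0.0
toolx deg 92.67171361058745 pos [0.46101396 0.078649   0.1084663 ] need [0.01078005 0.00287592 0.04444932] q [ 0.19  0.5  -0.55  2.08  0.42  0.67 -0.6 ] F [-0.5  0.2 -0.2] t 3.6167
```

```bash
python3 -m pendant '{"offset":[[0.0108,0.0029,0],[0,0,0],[0,0,0.01],[0,0,0.01],[0,0,0],[0,0,0]],"yaw":[-0.011,0,0,0,0,0]}'
python3 -c "
from h import *
go([.4633,.0895,.064])"
```

```text
clock: 4.12
position: [0.4634, 0.0912, 0.0879]
orientation: [-0.0, 0.686, 0.728, -0.001]
wrist_force: [0.4, -0.2, 0.4]
gripper_width: 0.566
grip_force: 0.0
toolx deg 93.4459191173264 pos [0.46340717 0.09120687 0.08793194] need [-0.00168769 -0.00016449  0.02393298] q [ 0.14  0.54 -0.53  2.08  0.46  0.64 -0.64] F [ 0.4 -0.2  0.4] t 4.1167
```

```bash
python3 -m pendant '{"offset":[[0,0,0.012],[0,0,0.012],[0,0,0],[-0.008,0,0],[-0.008,0,0],[-0.008,0,0],[-0.008,0,0],[-0.008,0,0],[-0.008,0,0],[-0.008,0,0],[-0.008,0,0],[-0.008,0,0],[-0.008,0,0],[-0.008,0,0],[0,0,0],[0,0,0]],"yaw":[0,0,0,0,0,0,0,0,0,0,0,0,0,0,0,0]}'
python3 -c "
from h import *
go([.4633,.0895,.064])
a=snap('top');b=snap('side')
k=a['color'];k[:]=k
cv2.imwrite('pics/e.png',np.hstack([cv2.resize(k[170:290,160:400,::-1],None,fx=1.6,fy=1.6),cv2.resize(b['color'][170:290,180:400,::-1],None,fx=1.6,fy=1.6)]))"
```

```text
clock: 5.45
position: [0.4696, 0.0028, 0.0647]
orientation: [0.0, 0.686, 0.728, -0.0]
wrist_force: [0.2, -0.7, 0.6]
gripper_width: 0.568
grip_force: 0.0
toolx deg 93.37131719719771 pos [0.46959826 0.00277837 0.06469879] need [ 0.08694226 -0.00118762  0.00065628] q [ 0.3   0.58 -0.5   2.09  0.5   0.58 -0.49] F [ 0.2 -0.7  0.6] t 5.45
```

View pics/e.png

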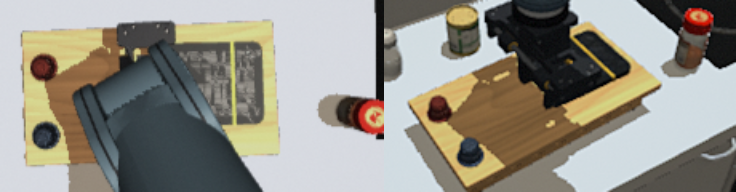

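The board is now square to the riser. The line shows at u≈305, v≈196–247 in the top view, and the pods haven't moved. I'll measure the distance left.

```bash
cat >> h.py <<'E'
C=np.array([0.47636,0.00218]); a=np.radians(93.33); X=np.array([np.cos(a),np.sin(a)]); Y=np.array([-np.sin(a),np.cos(a)])
def meas(u0):
    """line and right end in riser coords (x_r,y_r) from top view, rows of the visible part"""
    s=snap('top'); g=cv2.cvtColor(s['color'],cv2.COLOR_RGB2HSV).astype(int); L=[];E=[]
    for v in range(198,247,2):
        row=s['color'][v].astype(float); yel=row[:,0]-row[:,2]
        w=np.clip(yel[u0-5:u0+6]-30,0,None); 
        if w.sum()<60: continue
        uc=(w*np.arange(u0-5,u0+6)).sum()/w.sum(); L.append([uc,v])
        r=row.sum(1)[u0+8:u0+35]; k=np.argmax(r>330); 
        if k>0: E.append([u0+8+k-1+(330-r[k-1])/(r[k]-r[k-1]),v])
    out=[]
    for P in (L,E):
        p=plane(s,P,.07)[:,:2]-C; x=p@X; y=p@Y; f=np.polyfit(y,x,1); r=x-np.polyval(f,y); ok=abs(r)<.003; f=np.polyfit(y[ok],x[ok],1)
        out.append((len(P),ok.sum(),'x_r at y=-.005',np.polyval(f,-.005).round(4),'tilt deg',np.degrees(f[0]).round(2),y.min().round(3),y.max().round(3)))
    print(*out,sep='\n'); print('tool x_r',(manip.read_state()['position'][:2]-C)@X)
    return s
E
python3 -c "
from h import *
s=meas(305)
# riser right edge check
row=s['color']; P=[]
for v in range(190,262,4):
    r=row[v].astype(float); y=r[:,0]-r[:,2]; k=326+np.argmax(y[326:345]<40); P.append([k-.5,v])
p=plane(s,P,.06)[:,:2]-C; print('edge',np.median(p@X),(p@X).round(4))"
```

```text
(25, np.int64(25), 'x_r at y=-.005', np.float64(-0.1112), 'tilt deg', np.float64(1.24), np.float64(-0.058), np.float64(0.044))
(13, np.int64(2), 'x_r at y=-.005', np.float64(-0.1327), 'tilt deg', np.float64(3.35), np.float64(-0.056), np.float64(0.046))
tool x_r 0.0020483008564386625
edge -0.16997204739479282 [-0.1707 -0.1702 -0.1697 -0.1692 -0.1709 -0.1704 -0.1699 -0.1694 -0.1689
 -0.1706 -0.1701 -0.1696 -0.1691 -0.1707 -0.1702 -0.1697 -0.1693 -0.1709]
```

```bash
python3 -m pendant '{"offset":[[-0.008,0,0],[-0.008,0,0],[-0.008,0,0],[-0.008,0,0],[-0.008,0,0],[-0.006,0,0],[-0.004,0,0],[-0.002,0,0],[0,0,0],[0,0,0],[0,0,0]],"yaw":[0,0,0,0,0,0,0,0,0,0,0]}'
python3 -c "
from h import *
go([0,0,0])
s=manip.snapshot('top')['color']; cv2.imwrite('pics/f.png',cv2.resize(s[180:285,240:400,::-1],None,fx=4,fy=4,interpolation=cv2.INTER_NEAREST))
r=s.astype(int)
for v in (200,215,230,245): print(v,(r[v,:,0]-r[v,:,2])[318:345])"
```

```text
clock: 6.52
position: [0.4723, -0.0485, 0.0646]
orientation: [-0.0, 0.686, 0.728, -0.0]
wrist_force: [-0.2, 0.2, 0.4]
gripper_width: 0.57
grip_force: 0.0
toolx deg 93.43821218698486 pos [ 0.47226719 -0.04851094  0.06456063] need [ 0.07677439 -0.46846464  0.06484027] q [ 0.41  0.59 -0.5   2.08  0.5   0.59 -0.38] F [-0.2  0.2  0.4] t 6.5167
200 [  6   6   6   3   7   7   6   6  14  65 105 100   3   6   5   5   5   5
   5   4   6   6   7   9   6   5   7]
215 [-20 -20 -20 -20 -16  -1   7  10  10  23 105 101  55  12  13  13  12  12
  11  11  11   7   8  11   9   7   6]
230 [-24 -24 -25 -24 -24 -22  -4  -8 -26 -25 -27 -26 -26 -26 -17   6   6   6
   8   8   7   6   7   7   6   5   6]
245 [-17 -17 -16 -18 -16 -17 -17 -15 -15 -17 -19 -21 -25 -21   2  -5 -26 -26
 -25 -24 -26 -30 -22   4   5   4   6]
```

View pics/f.png

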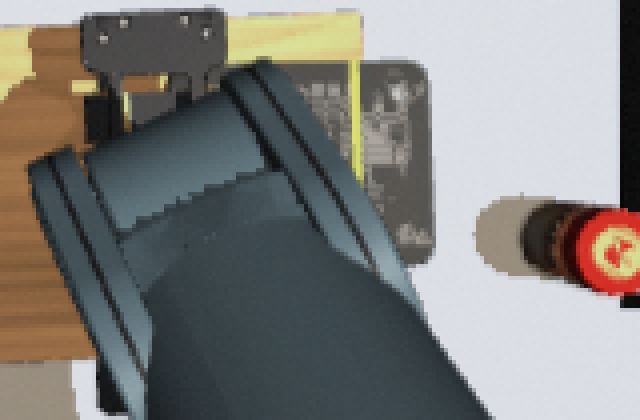

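The line (u≈329) is now about 4–5 mm short of the riser edge (u≈330.3, plus parallax). I'll push 3 mm more, then draw back and measure with a clear view.

```bash
python3 -m pendant '{"offset":[[-0.0015,0,0],[-0.0015,0,0],[0,0,0],[0,0,0],[0.01,0,0],[0.01,0,0],[0,0,-0.02],[0,0,-0.03],[0,0,-0.03],[0.03,0,0],[0.03,0,0],[0.03,0,0],[0.03,0,0],[0.03,0,0],[0,0,0]],"yaw":[0,0,0,0,0,0,0,0,0,0,0,0,0,0,0]}'
cat >> h.py <<'E'
def clear():
    s=snap('top'); r=s['color'].astype(float); y=r[...,0]-r[...,2]; b=r.sum(2)
    def sub(a,k,t): return k-1+(t-a[k-1])/(a[k]-a[k-1])
    def fit(P,z,n):
        p=plane(s,P,z)[:,:2]-C; x=p@X; q=p@Y
        for _ in range(3):
            f=np.polyfit(q,x,1); e=abs(x-np.polyval(f,q)); k=e<max(.0015,2*np.median(e)); x,q=x[k],q[k]
        print(n,len(x),'x_r(0)',f[1].round(4),'tilt',np.degrees(f[0]).round(2),'y',q.min().round(3),q.max().round(3)); return f
    yl=[]; eg=[]; en=[]
    for v in range(183,272):
        a=y[v]; k=322+np.argmax(b[v,322:350]>480) if 0 else 0
        w=np.clip(a[322:341]-40,0,None)
        dk=b[v,310:318].mean()<300
        if dk and w.sum()>60:
            yl.append([(w*np.arange(322,341)).sum()/w.sum(),v])
            e=b[v,335:370]; k=np.argmax(e>420)
            if k: en.append([335+sub(e,k,420),v])
        elif not dk and a[300:320].min()>40:
            t=a[315:325].mean()/2; e=a[320:345]; k=np.argmax(e<t)
            if k: eg.append([320+sub(e,k,t),v])
    l=fit(yl,.07,'line'); g=fit(eg,.06,'edge'); e=fit(en,.07,'end'); return s
E
python3 -c "
from h import *
go([0.4633,.0895,.064])
s=clear(); save(s,'pics/g.png',(240,175,400,285),4)"
```

```text
clock: 7.82
position: [0.4615, 0.1264, 0.1455]
orientation: [-0.001, 0.682, 0.731, 0.002]
wrist_force: [0.6, 0.2, -0.0]
gripper_width: 0.569
grip_force: 0.0
toolx deg 93.96772908587423 pos [0.46148208 0.12644901 0.14552621] need [-0.03734366 -0.00089422  0.08136159] q [ 0.16  0.46 -0.63  2.03  0.39  0.76 -0.64] F [ 0.6  0.2 -0. ] t 7.8167
line 25 x_r(0) -0.1636 tilt 1.35 y -0.06 0.046
edge 29 x_r(0) -0.1699 tilt -0.02 y -0.086 0.088
end 15 x_r(0) -0.2014 tilt 2.15 y -0.058 0.044
```

View pics/g.png

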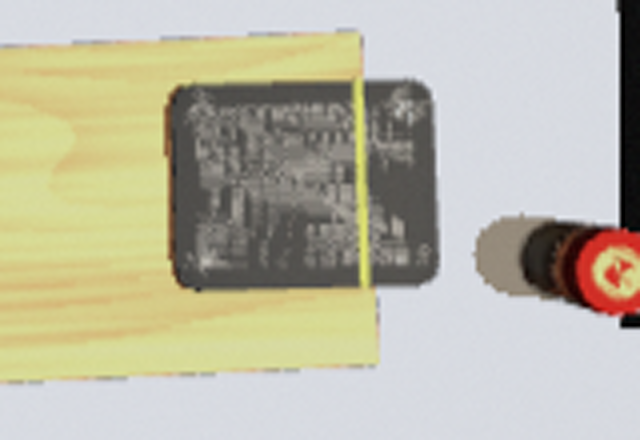

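The view is clear: the line runs from (358,80) to (366,288) in the crop and the riser edge from (361,35) to (378,365). That leaves the line a few mm short and about 1° off parallel. I'll cross-check with the board outline.

```bash
cat >> h.py <<'E'
def outline():
    s=snap('top'); r=s['color'].astype(float); b=cv2.resize(r.sum(2).astype(np.float32),None,fx=4,fy=4,interpolation=cv2.INTER_LINEAR)
    m=np.zeros(b.shape,np.uint8); m[175*4:285*4,255*4:362*4]=(b[175*4:285*4,255*4:362*4]<350)
    m=cv2.morphologyEx(m,cv2.MORPH_CLOSE,np.ones((29,29))); m=cv2.morphologyEx(m,cv2.MORPH_OPEN,np.ones((25,25)))
    p=plane(s,(big(m)+.5)/4-.5,.07)[:,:2]-C; p=np.c_[p@X,p@Y]
    q=cv2.minAreaRect(p.astype(np.float32)); print('rect',q)
    x0,x1=p[:,0].min(),p[:,0].max(); y0,y1=p[:,1].min(),p[:,1].max()
    for n,k in(('left',0),('right',0),('far',1),('near',1)):
        o=1-k; mid=abs(p[:,o]-p[:,o].mean())<np.ptp(p[:,o])/2-.016
        t=p[mid]; c=t[:,k].mean(); t=t[(t[:,k]>c) if n in('left','near') else (t[:,k]<c)]
        f=np.polyfit(t[:,o],t[:,k],1); print(n,'at mid',np.polyval(f,p[:,o].mean()).round(4),'tilt',np.degrees(f[0]).round(2))
E
python3 -c "
from h import *
outline()"
```

```text
rect ((-0.13125093281269073, -0.008667975664138794), (0.10946273058652878, 0.14313958585262299), 88.72518157958984)
left at mid -0.0608 tilt 0.76
right at mid -0.2024 tilt 1.25
far at mid -0.0626 tilt -1.4
near at mid 0.0456 tilt -1.13
```

```bash
python3 -m pendant '{"offset":[[0,0,0],[0,0,0],[0,0,0]],"yaw":[0,0,0]}'
python3 -c "
from h import *
go([*(C+X*-.035+Y*-.006),.0645]); print((manip.read_state()['position'][:2]-C)@X)"
```

```text
clock: 8.17
position: [0.4626, 0.1172, 0.1446]
orientation: [0.0, 0.686, 0.727, -0.0]
wrist_force: [-0.5, 0.0, -1.0]
gripper_width: 0.566
grip_force: 0.0
toolx deg 93.32767769229315 pos [0.46259241 0.11722838 0.14457736] need [-0.1506007   0.01309485  0.08017181] q [ 0.17  0.46 -0.63  2.03  0.39  0.76 -0.64] F [-0.5  0.  -1. ] t 8.1667
0.1156538347832947
```

```bash
python3 -m pendant '{"offset":[[-0.03,0.0026,0],[-0.03,0.0026,0],[-0.03,0.0026,0],[-0.03,0.0026,0],[-0.02,0.0027,0],[-0.0106,0,0],[0,0,0],[0,0,0.02],[0,0,0.02],[0,0,0.02],[0,0,0.01],[0,0,0.005],[0,0,0],[0,0,0]],"yaw":[0,0,0,0,0,0,-0.019,0,0,0,0,0,0,0]}'
python3 -c "
from h import *
go([*(C+X*-.035+Y*-.006),.0645]); print((manip.read_state()['position'][:2]-C)@X)"
```

```text
clock: 9.33
position: [0.485, -0.0304, 0.0702]
orientation: [0.0, 0.678, 0.735, 0.0]
wrist_force: [0.1, 0.8, 0.7]
gripper_width: 0.564
grip_force: 0.0
toolx deg 94.58639149998332 pos [ 0.48502817 -0.03044967  0.07023512] need [-0.00190602 -0.00080363  0.00573424] q [ 0.38  0.59 -0.52  2.05  0.49  0.62 -0.39] F [0.1 0.8 0.7] t 9.3333
-0.033078080756384624
```

```bash
python3 -m pendant '{"offset":[[0,0,0.0057],[0,0,0],[-0.006,0,0],[-0.006,0,0],[-0.005,0,0],[-0.004,0,0],[-0.003,0,0],[-0.0025,0,0],[0,0,0],[0,0,0],[0,0,0]],"yaw":[0,0,0,0,0,0,0,0,0,0,0]}'
python3 -c "
from h import *
go([0,0,0]); print((manip.read_state()['position'][:2]-C)@X)"
python3 -m pendant '{"offset":[[0.01,0,0],[0.005,0,0],[0,0,-0.02],[0,0,-0.03],[0,0,-0.04],[0,0,-0.04],[0,0,-0.04],[0,0,0],[-0.03,0,0],[-0.03,0,0],[-0.03,0,0],[-0.03,0,0],[-0.03,0,0],[-0.03,0,0],[-0.02,0,0],[0,0,0],[0,0,0],[0,0,0]],"yaw":[0,0,0,0,0,0,0,0,0,0,0,0,0,0,0,0,0,0]}'
python3 -c "
from h import *
outline();clear();save(snap('wrist'),'pics/i.png')"
```

```text
clock: 10.25
position: [0.4868, -0.0577, 0.064]
orientation: [0.0, 0.679, 0.734, -0.0]
wrist_force: [0.0, 0.2, 0.1]
gripper_width: 0.572
grip_force: 0.0
toolx deg 94.52715169594428 pos [ 0.48678778 -0.05774327  0.06397718] need [ 0.09600574 -0.48071082  0.06395089] q [ 0.43  0.61 -0.51  2.04  0.5   0.61 -0.34] F [0.  0.2 0.1] t 10.25
-0.06042780753778907
clock: 11.75
position: [0.5016, -0.2401, 0.2339]
orientation: [-0.0, 0.678, 0.735, 0.0]
wrist_force: [-0.3, 0.4, -0.4]
gripper_width: 0.567
grip_force: 0.0
rect ((-0.13001686334609985, 0.0008734464645385742), (0.18299098312854767, 0.16530093550682068), 87.37010955810547)
left at mid -0.0721 tilt 11.68
right at mid -0.1898 tilt 8.48
far at mid -0.0671 tilt 18.48
near at mid 0.068 tilt 9.17
line 64 x_r(0) -0.1688 tilt 6.2 y -0.064 0.071
edge 16 x_r(0) -0.1702 tilt 0.27 y -0.086 0.088
end 45 x_r(0) -0.2122 tilt -1.23 y -0.06 0.034
```

View pics/i.png

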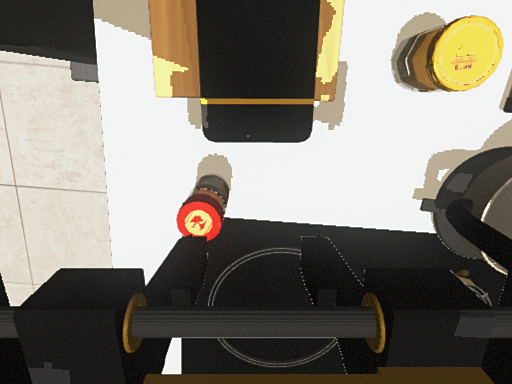

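The wrist view shows the line at v≈101 over u 201–313, and the riser edge at v≈97–101 on either side of it. I'll compute both on their own planes.

```bash
cat >> h.py <<'E'
def wrist():
    s=snap('wrist'); r=s['color'].astype(float); y=r[...,0]-r[...,2]; print('cam',s['origin'],'axis',s['R'][:,2])
    L=[[u,(np.clip(y[90:113,u]-40,0,None)*np.arange(90,113)).sum()/np.clip(y[90:113,u]-40,0,None).sum()] for u in range(206,310)]
    E=[]
    for u in list(range(158,196))+list(range(317,334)):
        a=y[85:115,u]; t=a[:5].mean()/2; k=np.argmax(a<t)
        if k: E.append([u,85+k-1+(t-a[k-1])/(a[k]-a[k-1])])
    E2=[]
    for u in range(222,292):
        a=r[125:160,u].sum(1); k=np.argmax(a>420)
        E2.append([u,125+k-1+(420-a[k-1])/(a[k]-a[k-1])])
    for n,P,z in(('line',L,.07),('edge',E,.06),('end',E2,.07)):
        p=plane(s,P,z)[:,:2]-C; x=p@X;q=p@Y
        for _ in range(3):
            f=np.polyfit(q,x,1); e=abs(x-np.polyval(f,q)); k=e<max(.001,2*np.median(e)); x,q=x[k],q[k]
        print(n,len(x),'x_r(-.008)',np.polyval(f,-.008).round(4),'tilt',np.degrees(f[0]).round(2),q.min().round(3),q.max().round(3))
E
python3 -c "
from h import *
wrist()"
```

```text
cam [ 0.49581683 -0.15779626  0.37932337] axis [ 0.0258665  -0.31574989 -0.94848982]
line 104 x_r(-.008) -0.1714 tilt -1.1 -0.064 0.036
edge 55 x_r(-.008) -0.1697 tilt 0.11 -0.09 0.085
end 70 x_r(-.008) -0.211 tilt -1.33 -0.049 0.021
```

```bash
python3 -c "
from h import *
s=snap('wrist'); 
# cap: red ring at z~.106
hsv=cv2.cvtColor(s['color'],cv2.COLOR_RGB2HSV); m=((hsv[...,0]<8)|(hsv[...,0]>172))&(hsv[...,1]>150)&(hsv[...,2]>120); m[:150]=0;m[250:]=0;m[:,:170]=0;m[:,240:]=0
c=big(m); p=plane(s,c,.106)[:,:2]-C; q=np.c_[p@X,p@Y]; print('cap',cv2.minEnclosingCircle(q.astype(np.float32)))
o=np.array(s['origin'][:2])-C; print('cam',o@X,o@Y)
for uv in((212,176),(228,185),(195,185)): print(uv,[((plane(s,uv,z)[0,:2]-C)@np.c_[X,Y]).round(3) for z in(0,.03,.08)])
save(s,'pics/j.png',(150,80,350,260),3)
"
```

```text
cap ((-0.2842554748058319, 0.040586207062006), 0.022062668576836586)
cam -0.1611312408054266 -0.010104140940112935
(212, 176) [array([-0.268,  0.041]), array([-0.26 ,  0.037]), array([-0.245,  0.03 ])]
(228, 185) [array([-0.28,  0.02]), array([-0.27 ,  0.018]), array([-0.255,  0.014])]
(195, 185) [array([-0.281,  0.063]), array([-0.271,  0.057]), array([-0.255,  0.048])]
```

View pics/j.png

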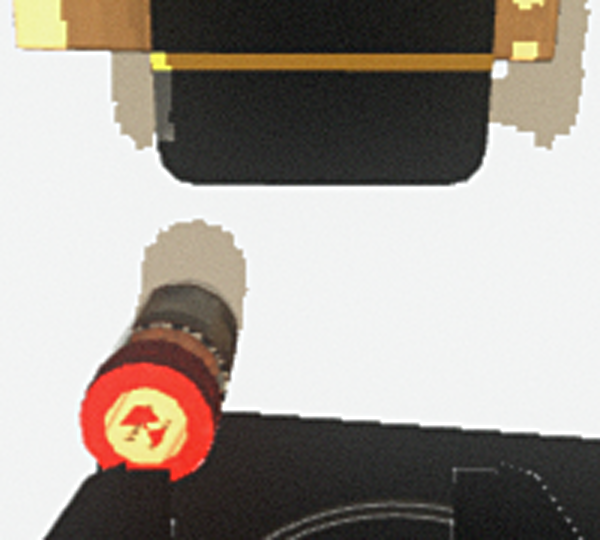

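The jar's near face is at x_r≈-0.262 and the board's end at -0.211, so the fingers fit between them. The line is 1–2 mm too far out and turned about 1.2°, so I'll nudge it back squarely from the right-hand end.

```bash
python3 -m pendant '{"offset":[[0,0,0],[0,0,0]],"yaw":[0.021,0]}'; python3 -c "
from h import *
go([*(C+X*-.236+Y*-.014),.065]); print((manip.read_state()['position'][:2]-C)@X)"
```

```text
clock: 12.17
position: [0.5014, -0.2416, 0.2341]
orientation: [0.0, 0.687, 0.727, -0.0]
wrist_force: [-0.2, 0.3, 0.3]
gripper_width: 0.566
grip_force: 0.0
toolx deg 93.26094037409578 pos [ 0.50140733 -0.24160579  0.23408118] need [0.00884618 0.00314261 0.16908054] q [ 0.81  0.45 -0.58  1.77  0.28  1.01  0.18] F [-0.2  0.3  0.3] t 12.1667
-0.24482908983111246
```

```bash
python3 -m pendant '{"offset":[[0.0088,0.0031,0],[0,0,0.025],[0,0,0.025],[0,0,0.025],[0,0,0.02],[0,0,0],[0,0,0],[0,0,0]],"yaw":[0,0,0,0,0,0,0,0]}'; python3 -c "
from h import *
go([*(C+X*-.236+Y*-.014),.065]); print((manip.read_state()['position'][:2]-C)@X)"
```

```text
clock: 12.83
position: [0.505, -0.2327, 0.1402]
orientation: [0.001, 0.686, 0.727, 0.0]
wrist_force: [1.2, 0.9, 0.6]
gripper_width: 0.568
grip_force: 0.0
toolx deg 93.34752499673931 pos [ 0.50495997 -0.23270953  0.14024273] need [ 0.00018712 -0.00103132  0.07524106] q [ 0.75  0.57 -0.53  1.85  0.38  0.83  0.09] F [1.2 0.9 0.6] t 12.8333
-0.23615420678566937
```

```bash
python3 -m pendant '{"offset":[[0,0,0.02],[0,0,0.02],[0,0,0.02],[0,0,0.015],[0,0,0],[0,0,0],[0,0,0]],"yaw":[0,0,0,0,0,0,0]}'; python3 -c "
from h import *
go([*(C+X*-.2205+Y*-.014),.065])"
```

```text
clock: 13.42
position: [0.5053, -0.2333, 0.0658]
orientation: [0.001, 0.686, 0.727, 0.0]
wrist_force: [0.5, 0.6, -0.2]
gripper_width: 0.57
grip_force: 0.0
toolx deg 93.32005609765721 pos [ 0.50526432 -0.23332061  0.06575804] need [ 0.01628258 -0.00118067  0.00073676] q [ 0.71  0.68 -0.47  1.88  0.46  0.69  0.03] F [ 0.5  0.6 -0.2] t 13.4167
```

```bash
python3 -m pendant '{"offset":[[0.004,0,0],[0.004,0,0],[0.003,0,0],[0.002,0,0],[0.002,0,0],[0.001,0,0],[0,0,0],[0,0,0],[0,0,0],[-0.008,0,0],[-0.008,0,0],[0,0,0],[0,0,-0.03],[0,0,-0.035],[0,0,-0.035],[0,0,-0.035],[0,0,-0.034],[0,0,0],[0,0,0],[0,0,0]],"yaw":[0,0,0,0,0,0,0,0,0,0,0,0,0,0,0,0,0,0,0,0]}'; python3 -c "
from h import *
wrist(); save(snap('wrist'),'pics/k.png')"
```

```text
clock: 15.08
position: [0.5033, -0.2331, 0.2322]
orientation: [-0.0, 0.686, 0.727, -0.0]
wrist_force: [-0.8, -0.6, -1.0]
gripper_width: 0.57
grip_force: 0.0
cam [ 0.49963972 -0.15055428  0.37744454] axis [ 0.01722799 -0.3162895  -0.94850627]
line 104 x_r(-.008) -0.1701 tilt -0.19 -0.068 0.032
edge 52 x_r(-.008) -0.1696 tilt 0.15 -0.09 0.081
end 69 x_r(-.008) -0.2094 tilt -0.19 -0.051 0.018
```

View pics/k.png

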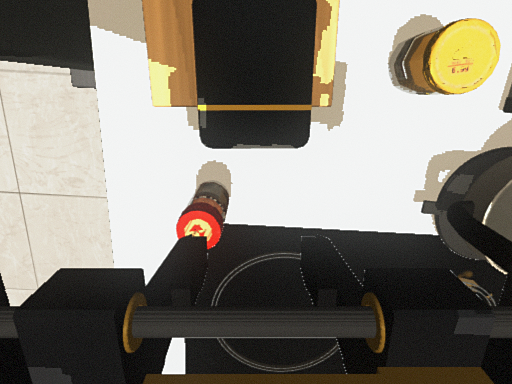

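The line at v≈107 now runs straight on with the riser edge on both sides: 0.5 mm off and 0.3° from parallel. The spice jar is untouched and the robot is clear of everything, so I'm handing it in.

```bash
python3 -c "
from plant import manip
print(manip.sign_off())"
```

```text
the job is handed in; nothing more can be done
None
```

The board lies flat with its brass line over the riser's right-hand edge, measured about 0.5 mm off and 0.3° from parallel; the spice jar is where it was, the other things were never approached (not re-measured at the end), and the job was handed in at about 15 s.

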